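# Trim the knitting-machine controller to its set-point tab

## Task

Take the square-handled plastic tuning tool out of the timber stand, feel its blade into the slot of the trimmer screw on the aluminium controller without bearing on it hard (over 25 N could crack its ceramic), and turn the screw with it until the pointer points straight at the set-point tab. Then lift the tool off and put it back upright in its hole in the stand, fully down, leaving the trimmer on the mark; touch the controller only with the tool, and do not disturb anything else.

Things in the scene. Friction and masses are not known exactly. Their poses are not given: they have to be found in the camera images.
- tuner_grip (a point): centre of the handle of the plastic tuning tool, upright in one of the stand's three holes (which one varies). The only tool with a SQUARE handle: 18 x 18 mm, 55 mm tall, this point half-way up; z up, x and y normal to its flat faces. Under it a round flange 26 mm across, 5 mm thick, whose underside rests on the stand 32.5 mm below this point. About 35 g
- tuner_tip (a point): end of the tuning tool's blade, on its axis, 72.5 mm below tuner_grip. Below the flange are a round shank 16 mm across, 34 mm long, then a flat blade 16 mm wide along this x, 3 mm thick, 6 mm long, square-ended
- controller: fixed aluminium controller box, 130 x 130 x 45 mm, origin at the centre of its underside on the table; its yaw varies. The trimmer's axis is upright through its centre. Turning the screw takes about 0.05 N m; it turns the pointer with it one to one after about 0.12 rad of play each way of the blade in the slot, and stays where it is left; at the pointer's end stops a clutch lets it slip
- screw_top (a point): fixed point on the trimmer's axis, level with the top face of its brass screw head (65 mm above the table), with the controller's axes. The head is 22 mm across, rigid along z, with a straight slot 5 mm wide and 6 mm deep right across it. The slot's direction is not measured: it lies anywhere up to 1.0 rad either side of this x axis
- pointer_tip (a point): tip of the white pointer, 42 mm from the trimmer's axis, 51.5 mm above the table; x points outward along the pointer; z up. It starts within 0.2 rad of the controller's x axis; end stops at -0.9 and 1.7 rad
- mark_tip (a point): inner end of the set-point tab, a small raised brass tab 7 mm wide, 16 mm long, 10 mm tall, on the rim of the scale, 46 mm from the trimmer's axis; x points outward from the axis. It lies 0.55 to 0.8 rad counter-clockwise (seen from above) of the controller's x axis, so the pointer has to go counter-clockwise by 0.35 to 1.0 rad
- stand: fixed timber tool stand, 60 x 200 x 50 mm, origin at the centre of its underside, holes in a row along its y
- stand_hole0 (a point): mouth of a tool hole in the stand, at y = -65 mm, 50 mm above the table: 19 mm across, 46 mm deep, upright
- stand_hole1 (a point): mouth of a tool hole in the stand, at y = 0, 50 mm above the table: 19 mm across, 46 mm deep, upright
- stand_hole2 (a point): mouth of a tool hole in the stand, at y = +65 mm, 50 mm above the table: 19 mm across, 46 mm deep, upright
- awl_mid (a point): bystander: awl with a bulbous wooden handle, 58 mm tall above the stand; mid-handle
- punch_mid (a point): bystander: punch with a ROUND plastic handle 18 mm across; mid-handle
- mug_mid (a point): bystander: white mug, 82 mm across, 90 mm tall; centre
- jar_mid (a point): bystander: white jar, 90 mm across, 130 mm tall; centre
- flask_mid (a point): bystander: steel drinking flask, 68 mm across, 220 mm tall; centre
- offcut_a_mid (a point): bystander: timber offcut 70 x 28 x 28 mm lying between stand and controller; centre
- offcut_b_mid (a point): bystander: timber offcut 50 x 40 x 40 mm; centre
- driver_mid (a point): bystander: screwdriver lying on the table; a point on it
Things that resemble listed ones, but are neither listed nor needed, are in the scene too. Leave any black look-alike of the stand alone.

How it is judged:
By the outcome, as a careful person would: the job done as asked, in the order asked, and still so for the second after the job is handed in, with the robot touching nothing.
It also fails if it takes over 72 s, if anything falls off the work surface, if the arm or the gripper's body presses on something with over 40 N, if the wrist force passes 120 N, or if a joint passes its speed limit or range.

## Robot

A 6-joint arm with a two-finger parallel gripper is mounted at the origin on the work surface. World frame = base frame: x ahead of the robot, y to its left, z up, the work surface at z = 0. Lengths are in m, angles in rad, forces in N, time in s.
With the tool pointing down it reaches from about 0.25 to 0.725 m from the base axis. Payload 4 kg.
Tool frame: the origin (TCP) lies midway between the tips of the shut fingers; the grasp point (between the pads) lies 19 mm behind it (bot.grip_point_offset is the distance from the TCP to the grasp point, in m); z points along the fingers, y is the line along which they close (so a half turn about z gives the same grasp; the last joint's range is limited). The gripper opens to 85 mm and grips with 20 to 120 N. Pads are 22 mm wide; open, the fingers measure 114 mm over their backs; the gripper's body (76 mm by 85 mm) begins 54 mm behind the grasp point. The pads swing forward as they close: fully open they stand 13 mm farther back than shut.
Start: joints at [-1.218, 0.241, 0.005, 1.335, 0, 1.571], TCP at [0.173, -0.469, 0.231] pointing down, gripper open.
Joint ranges: [-2.72, 2.72], [-1.05, 1.87], [-1.09, 1.28], [-1.99, 2.15], [-1.42, 1.44], [-3.14, 3.14]. Speed limits (rad/s): [2.79, 2.79, 3.14, 3.14, 3.14, 3.14].

## Interface

Orientations are given as a unit quaternion [x, y, z, w].
In Python, from workcell import bot gives the robot as it stands.
- The arm moves only by the tool step_arm, never from a script. Its argument "targets" is text: rows parted by semicolons, each of 7 numbers parted by spaces: the opening, from -1 (shut) to 1 (fully open), so that 0 is half open, then the shift along the world's x, y, z normalised to -1 to 1, where 1 is 0.5 m, then the turn, a rotation vector about the world's x, y, z normalised to -1 to 1, where 1 is pi/4 rad. In form: gripper x y z wx wy wz; .... A call has 1 to 10 rows; each row is the pose to reach, as a shift and turn from the pose commanded when the call began; what a row does not reach only later rows make up. A row lasts 1/12 s, in which the tool goes at most 41.7 mm and 7.16 degrees, less where a joint would pass 70% of its speed; a pose out of reach is approached as far as the arm can. A call with a number of a shift or a turn outside -1 to 1 is refused whole. A call with a gripper value outside its range is refused whole. The fingers move at their own pace and stop on an object; the grip force is fixed at half the most. Time passes only in rows, so rows that repeat a pose let the fingers close. It gives the time, the measured TCP pose, the force, the opening and the grip force at its end, in the units of the state.
- bot.get_obs(): the state, without advancing time (a new reading comes with each control period).
- bot.camera(name): name is "scene" or "top"; returns the picture (480x640x3 uint8, red, green, blue); there is no depth.
- bot.camera_info(name): a dict with "vertical_fov" (degrees; the focal length in pixels is half the picture's height over the tangent of half this angle, whatever the lens; pixels are square), "cx", "cy" (the principal point, pixels), "D" ([k1, k2, p1, p2, k3] as OpenCV has them; the pictures are not rectified), "pose" (4x4, takes a point from camera to world coordinates). Camera axes: x right, y up, looking along -z (the intrinsics and any distortion apply to the point x, -y, -z); pixel columns grow to the right and rows downward; lengths in m; the calibration is good to about 2 mm. A picture is of the moment at which its call begins. camera_info takes no time and is no camera call.
- bot.job_done(): hands the job in; it is judged then, once.
The state is a dict: "clock": time; "joint_pos": joint angles; "joint_vel": joint speeds; "tau": joint torques, N m; "eef_pos": TCP position; "tool_rot": TCP orientation; "ft_force": force on the tool from outside, world axes, zero at the start; "ft_torque": the same for the moment, N m; "grip_width": finger opening in m; "grasp_force": force on a finger pad.
Only numpy, scipy, OpenCV 4.12 (cv2) and the standard library are available. Lean on these libraries where they do the work, as an engineer would, in place of code of your own. Each camera call takes 0.05 s, during which the arm holds its last target. There are 200 camera calls.

## Working session

There is one attempt and no reset: what is moved stays moved. The work goes in short steps, Python scripts to look and compute and a tool call to move; the robot and the scene stay as the last step left them, time stands still between calls to the robot, and variables do not carry over. Pictures are saved under pics/ and viewed, at most 10 in all, crops included, and the job is handed in when it is done.

Besides the shell and the picture viewer there is one more tool, called by a JSON object that holds its "method" and its "body", one argument or row to a line. step_arm: Moves the arm, as the interface text tells. Scaled input: -1 to 1 covers 0.5 m each way for a shift and pi/4 rad each way for a turn. Its arguments: {"type":"object","properties":{"targets":{"type":"string"}},"required":["targets"]}

```bash
mkdir -p pics && cat > h.py <<'E'
import numpy as np, cv2
from workcell import bot
def shot(n,f=None):
    im=bot.camera(n)
    if f: cv2.imwrite('pics/'+f,im[:,:,::-1])
    return im
def K(n):
    i=bot.camera_info(n); f=240/np.tan(np.radians(i['vertical_fov'])/2)
    return np.array([[f,0,i['cx']],[0,f,i['cy']],[0,0,1]]),np.array(i['D'],float),np.array(i['pose'])
def ray(n,uv):
    k,D,P=K(n); p=cv2.undistortPoints(np.array(uv,float).reshape(-1,1,2),k,D).reshape(-1,2)
    d=np.c_[p[:,0],-p[:,1],-np.ones(len(p))]@P[:3,:3].T
    return P[:3,3],d
def onz(n,uv,z):
    o,d=ray(n,uv); return o+d*((z-o[2])/d[:,2])[:,None]
def proj(n,X):
    k,D,P=K(n); c=(np.array(X,float).reshape(-1,3)-P[:3,3])@P[:3,:3]
    return cv2.projectPoints(c*[1,-1,-1],np.zeros(3),np.zeros(3),k,D)[0].reshape(-1,2)
E
python3 - <<'E'
from h import *
np.set_printoptions(precision=4,suppress=True)
for n in('scene','top'):
    shot(n,n+'0.png'); i=bot.camera_info(n); print(n,i)
print(bot.get_obs())
E
```

```text
scene {'vertical_fov': 55.059619204942564, 'cx': 318.4812888959089, 'cy': 240.4782260912968, 'D': array([-0.111,  0.   ,  0.   ,  0.   ,  0.   ]), 'pose': array([[ 0.8217, -0.3571,  0.4442,  1.0074],
       [ 0.5699,  0.5   , -0.6521, -0.6051],
       [ 0.0108,  0.789 ,  0.6143,  0.7297],
       [ 0.    ,  0.    ,  0.    ,  1.    ]])}
top {'vertical_fov': 53.47776681164777, 'cx': 316.38015592523556, 'cy': 239.57716357958572, 'D': array([-0.0414,  0.    ,  0.    ,  0.    ,  0.    ]), 'pose': array([[ 0.0266,  0.9926, -0.1184,  0.4094],
       [-0.9996,  0.0259, -0.007 ,  0.094 ],
       [-0.0038,  0.1185,  0.9929,  1.3465],
       [ 0.    ,  0.    ,  0.    ,  1.    ]])}
{'clock': 0.1, 'joint_pos': array([-1.218 ,  0.2414,  0.0039,  1.3352,  0.    ,  1.5708]), 'joint_vel': array([ 0.0002, -0.0021,  0.0033,  0.0002,  0.001 ,  0.0003]), 'tau': array([  0.0011, -37.3136,  25.301 ,   0.0109,   0.    ,  -0.    ]), 'eef_pos': array([ 0.1726, -0.4687,  0.2305]), 'tool_rot': array([ 0.9845,  0.1755, -0.0002, -0.0009]), 'ft_force': array([-0.7997,  0.646 ,  0.0038]), 'ft_torque': array([-0.0011,  0.0045,  0.0303]), 'grasp_force': 0.0, 'grip_width': 0.08517560951422182}
```

View pics/scene0.png

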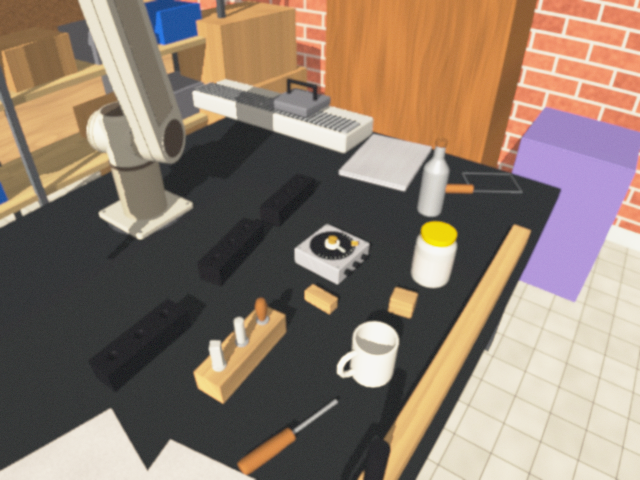

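View pics/top0.png

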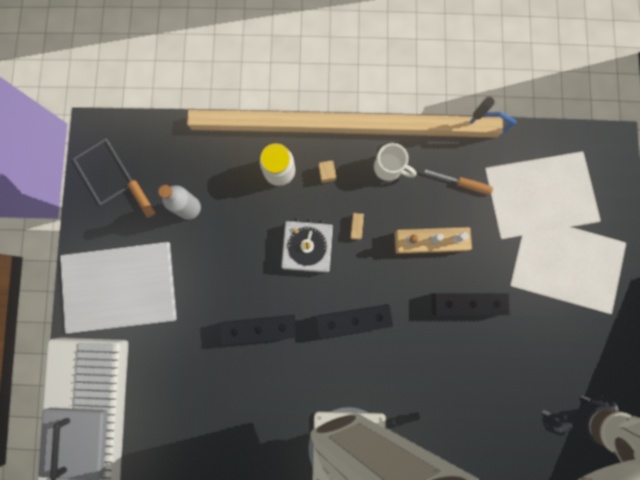

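The scene shot shows the timber stand at about (240,355) and the controller at (333,253); in the top view they are at (433,241) and (307,247). The tuner could be the white handle at scene (217,355)/top (462,238), or the white handle at scene (240,330)/top (438,238). The awl at scene (262,308) has an orange bulb. The black look-alike stands are not candidates. One composite close crop should settle square against round and show the controller.

```bash
python3 - <<'E'
from h import *
s=np.mean([shot('scene').astype(float) for _ in range(3)],0).astype(np.uint8)
t=np.mean([shot('top').astype(float) for _ in range(3)],0).astype(np.uint8)
np.save('s.npy',s);np.save('t.npy',t)
def c(im,x,y,w,h): return cv2.resize(im[y:y+h,x:x+w],(400,300),interpolation=cv2.INTER_CUBIC)
o=np.vstack([np.hstack([c(s,190,290,120,90),c(t,385,207,100,75)]),np.hstack([c(s,285,215,100,75),c(t,267,215,80,60)])])
cv2.imwrite('pics/c1.png',o[:,:,::-1])
E
```

```text
(no output)
```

View pics/c1.png

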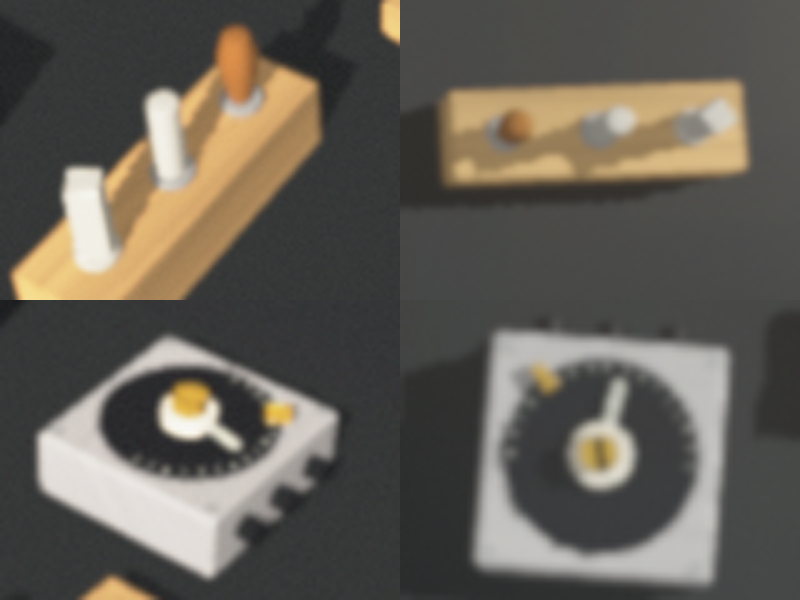

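```bash
python3 - <<'E'
from h import *
np.set_printoptions(precision=4,suppress=True)
s=np.load('s.npy');t=np.load('t.npy')
# first guesses
print('tool top ', onz('top',[464.5,236.5],.110), onz('scene',[215.2,343],.110))
print('flange(scene)',onz('scene',[218.8,368],.0525),'top corners stand z.05',onz('top',[[496-0,0]],.05))
# stand top corners (top crop coords/4)
c=np.array([[448,92],[742,82],[748,170],[445,185]],float); c=np.c_[385+(c[:,0]-400)/4,207+c[:,1]/4]
P=onz('top',c,.05);print('stand',P,P.mean(0))
# controller corners: top crop lower-right, /5
c=np.array([[497,330],[730,350],[713,583],[475,570]],float);c=np.c_[267+(c[:,0]-400)/5,215+(c[:,1]-300)/5]
P=onz('top',c,.045);print('ctl',P,P.mean(0))
g=lambda x,y,z:onz('top',[267+(x-400)/5,215+(y-300)/5],z)[0]
print('screw',g(600,454,.065),'ptr',g(619,380,.0515),'mark',g(546,380,.055))
def c(im,x,y,w,h): return cv2.resize(im[y:y+h,x:x+w],(400,300),interpolation=cv2.INTER_CUBIC)
o=np.vstack([np.hstack([c(s,198,332,48,36),c(t,448,222,32,24)]),np.hstack([c(s,312,228,60,45),c(t,291,235,32,24)])])
cv2.imwrite('pics/c2.png',o[:,:,::-1])
E
```

```text
tool top  [[ 0.5751 -0.2855  0.11  ]] [[ 0.5782 -0.2851  0.11  ]]
flange(scene) [[ 0.5839 -0.2929  0.0525]] top corners stand z.05 [[ 1.2929 -0.4102  0.05  ]]
stand [[ 0.5963 -0.1177  0.05  ]
 [ 0.6086 -0.3209  0.05  ]
 [ 0.5477 -0.3243  0.05  ]
 [ 0.5321 -0.1161  0.05  ]] [ 0.5712 -0.2198  0.05  ]
ctl [[0.6141 0.1874 0.045 ]
 [0.6063 0.0583 0.045 ]
 [0.4775 0.0647 0.045 ]
 [0.4812 0.1949 0.045 ]] [0.5448 0.1264 0.045 ]
screw [0.5446 0.1279 0.065 ] ptr [0.5871 0.119  0.0515] mark [0.5856 0.1589 0.055 ]
```

View pics/c2.png

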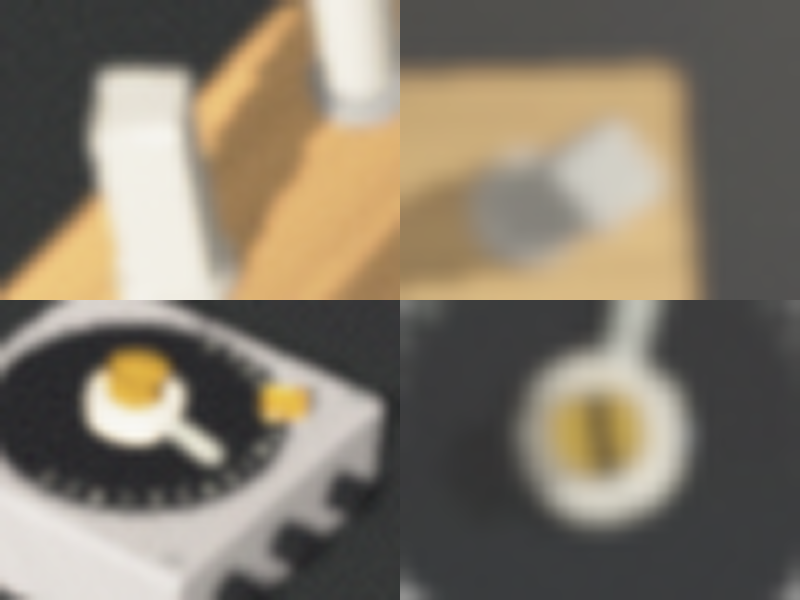

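The crop confirms the square handle: its top face is at about top px (465,236) and scene px (215,344). The slot runs nearly along image-vertical at top px (307,245.5).

```bash
python3 - <<'E'
from h import *
np.set_printoptions(precision=4,suppress=True)
t=np.load('t.npy')
A=lambda p,q:np.arctan2(q[1]-p[1],q[0]-p[0])
g=lambda c:np.c_[448+(np.array(c,float)[:,0]-400)/12.5-.46,222+np.array(c,float)[:,1]/12.5-.46]
T=onz('top',g([[613,118],[662,185],[605,225],[553,165]]),.11);print(T.mean(0),[A(T[i],T[(i+1)%4]) for i in range(4)],np.linalg.norm(np.diff(T,axis=0),axis=1))
sc=np.array([[97,70],[188,70],[182,135],[95,130]],float);S=onz('scene',np.c_[198+sc[:,0]/8.33-.44,332+sc[:,1]/8.33-.44],.11)
print(S.mean(0),[A(S[i],S[(i+1)%4]) for i in range(4)],np.linalg.norm(np.diff(S,axis=0),axis=1))
h=lambda c:np.c_[291+(np.array(c,float)[:,0]-400)/12.5-.46,235+(np.array(c,float)[:,1]-300)/12.5-.46]
P=onz('top',h([[606,470],[592,390],[598,430]]),.065);print('slot',A(P[0],P[1]),'screw',P[2])
# brass head/tabs
hsv=cv2.cvtColor(t[200:290,260:350],cv2.COLOR_RGB2HSV)
m=((hsv[...,1]>90)&(hsv[...,0]>12)&(hsv[...,0]<35)).astype(np.uint8)
n,l,st,ce=cv2.connectedComponentsWithStats(m)
for i in range(1,n): print(st[i],ce[i]+[260,200],onz('top',ce[i]+[260,200],.065 if st[i][0]>42 else .055))
# slot via darkness within head
G=cv2.cvtColor(t,cv2.COLOR_RGB2GRAY).astype(float)
for i in range(1,n):
    print(st[i])
k=G[238:253,300:315];print(k.astype(int))
E
```

```text
[ 0.578  -0.2848  0.11  ] [np.float64(-2.5093935318251077), np.float64(2.1970290509970694), np.float64(0.7188176478211331), np.float64(-0.892578243344329)] [0.0173 0.015  0.0165]
[ 0.5782 -0.287   0.11  ] [np.float64(0.629810505913335), np.float64(-0.8757347166020346), np.float64(-2.5826685536135754), np.float64(2.3291863198003475)] [0.019  0.0171 0.0181]
slot 0.20122920890492593 screw [0.5469 0.1297 0.065 ]
[34 29  5  5 17] [296.     230.8824] [[0.5859 0.1595 0.055 ]]
[43 43  7  6 33] [305.9697 245.1818] [[0.5462 0.1308 0.065 ]]
[34 29  5  5 17]
[43 43  7  6 33]
[[ 60  60  61  65  73  84 101 139 176 183 148  94  65  61  60]
 [ 60  62  72  94 123 145 159 177 196 190 150  95  66  61  61]
 [ 61  74 107 145 174 192 198 204 210 203 172 127  88  67  61]
 [ 67  99 142 176 192 197 197 199 206 208 197 171 133  90  64]
 [ 75 117 157 175 180 174 163 168 184 197 204 199 171 121  73]
 [ 84 126 157 168 165 151 128 135 162 182 200 208 192 142  83]
 [ 97 135 158 165 162 146 118 123 153 173 193 209 200 156  95]
 [105 142 161 165 162 148 119 120 149 170 191 209 204 166 106]
 [101 139 159 165 163 150 124 115 143 167 191 209 204 164 103]
 [ 91 129 156 165 164 153 127 113 139 172 198 212 200 154  92]
 [ 81 119 149 164 168 162 144 132 156 188 209 214 193 141  82]
 [ 68 100 137 166 182 184 178 175 189 208 215 205 171 115  71]
 [ 58  79 121 165 192 203 205 205 207 209 202 178 132  85  64]
 [ 55  63  93 136 170 191 198 199 193 180 160 129  91  66  61]
 [ 56  57  65  88 118 142 152 153 144 125 103  82  67  62  61]]
```

{"method": "step_arm", "body": {
  "targets": "0.3 0.808 0.366 -0.06 0 0 1;0.3 0.808 0.366 -0.06 0 0 1;0.3 0.808 0.366 -0.06 0 0 1;0.3 0.808 0.366 -0.06 0 0 1;0.3 0.808 0.366 -0.06 0 0 1;0.3 0.808 0.366 -0.06 0 0 1;0.3 0.808 0.366 -0.06 0 0 1;0.3 0.808 0.366 -0.06 0 0 1;0.3 0.808 0.366 -0.06 0 0 1;0.3 0.808 0.366 -0.06 0 0 1"
}}

```text
clock: 1.23
eef_pos: [0.5532, -0.2964, 0.203]
tool_rot: [0.842, 0.539, -0.0, 0.0]
ft_force: [0.8, -1.7, 0.4]
grip_width: 0.0556
grasp_force: 0.0
```

{"method": "step_arm", "body": {
  "targets": "0.3 0.02 0.01 -0.08 0 0 1;0.3 0.02 0.01 -0.08 0 0 1;0.3 0.02 0.01 -0.08 0 0 1;0.3 0.02 0.01 -0.08 0 0 1;0.3 0.02 0.01 -0.08 0 0 1;0.3 0.02 0.01 -0.08 0 0 1;0.3 0.02 0.01 -0.08 0 0 1;0.3 0.02 0.01 -0.08 0 0 1"
}}

```text
clock: 1.9
eef_pos: [0.5614, -0.2926, 0.163]
tool_rot: [0.572, 0.82, -0.0, -0.0]
ft_force: [-0.3, 0.3, 0.6]
grip_width: 0.0554
grasp_force: 0.0
```

```bash
python3 - <<'E'
from h import *
np.set_printoptions(precision=4,suppress=True)
o=bot.get_obs();print(o['joint_pos'],o['eef_pos'],o['tool_rot'])
E
```

```text
[-0.4805  0.5402  0.2723  1.3032 -0.      0.737 ] [ 0.5614 -0.2926  0.163 ] [ 0.5719  0.8204 -0.     -0.0002]
```

{"method": "step_arm", "body": {
  "targets": "0.3 0.032 0.013 0 0 0 0.39;0.3 0.032 0.013 0 0 0 0.39;0.3 0.032 0.013 0 0 0 0.39;0.3 0.032 0.013 -0.06 0 0 0.39;0.3 0.032 0.013 -0.06 0 0 0.39"
}}

```text
clock: 2.32
eef_pos: [0.5751, -0.2849, 0.1286]
tool_rot: [0.441, 0.898, 0.0, -0.004]
ft_force: [-1.5, 0.6, -1.6]
grip_width: 0.0554
grasp_force: 0.0
```

```bash
python3 - <<'E'
from h import *
s=shot('scene')
c=cv2.resize(s[280:400,160:320],(800,600),interpolation=cv2.INTER_CUBIC)
cv2.imwrite('pics/g1.png',c[:,:,::-1]);print(bot.get_obs()['eef_pos'],bot.get_obs()['tool_rot'])
E
```

```text
[ 0.57514818 -0.28500892  0.1300629 ] [ 4.40693097e-01  8.97650506e-01  1.10512910e-05 -3.62822955e-03]
```

View pics/g1.png

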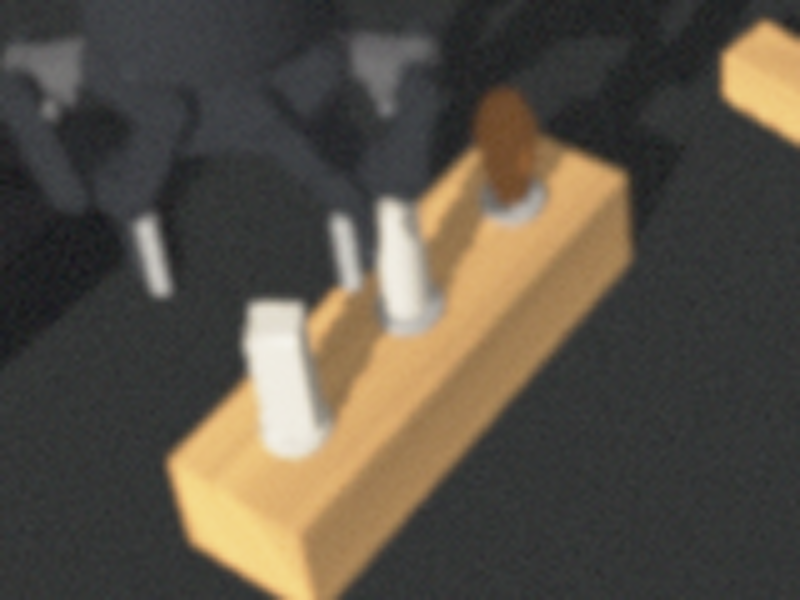

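The fingers are open over the square handle. Pad tips are at crop (158,295) and (352,288), and the handle top is at crop (275,317). I'll check the alignment numerically.

```bash
python3 - <<'E'
from h import *
np.set_printoptions(precision=4,suppress=True)
e=bot.get_obs()['eef_pos']
m=[160+255/5-.4,280+292/5-.4]
for z in(.13,.135,.14): print(z,onz('scene',m,z),proj('scene',[e[0],e[1],z]),m)
print('handle',proj('scene',[.5775,-.286,.11]),[215,343])
E
```

```text
0.13 [[ 0.5782 -0.2923  0.13  ]] [[212.3414 334.4854]] [210.6, 338.0]
0.135 [[ 0.5818 -0.2949  0.135 ]] [[211.9316 332.5311]] [210.6, 338.0]
0.14 [[ 0.5854 -0.2975  0.14  ]] [[211.5189 330.5599]] [210.6, 338.0]
handle [[214.5279 343.1345]] [215, 343]
```

{"method": "step_arm", "body": {
  "targets": "0.3 0.003 -0.002 -0.06 0 0 0;0.3 0.003 -0.002 -0.13 0 0 0;0.3 0.003 -0.002 -0.13 0 0 0;0.3 0.003 -0.002 -0.13 0 0 0"
}}

```text
clock: 2.7
eef_pos: [0.5772, -0.2864, 0.0669]
tool_rot: [0.441, 0.898, 0.0, -0.003]
ft_force: [0.2, -0.9, 0.9]
grip_width: 0.0556
grasp_force: 0.0
```

{"method": "step_arm", "body": {
  "targets": "-1 0 0 0 0 0 0;-1 0 0 0 0 0 0;-1 0 0 0 0 0 0;-1 0 0 0 0 0 0;-1 0 0 0 0 0 0;-1 0 0 0 0 0 0;-1 0 0 0 0 0 0;-1 0 0 0 0 0 0"
}}

```text
clock: 3.37
eef_pos: [0.5805, -0.288, 0.0709]
tool_rot: [0.44, 0.898, -0.0, 0.002]
ft_force: [-0.6, -0.3, 6.1]
grip_width: 0.0171
grasp_force: 58.7
```

{"method": "step_arm", "body": {
  "targets": "-1 0 0 0 0 0 0;-1 0 0 0 0 0 0"
}}

```text
clock: 3.53
eef_pos: [0.5805, -0.288, 0.0709]
tool_rot: [0.44, 0.898, -0.0, 0.002]
ft_force: [-0.0, 0.2, 6.2]
grip_width: 0.0176
grasp_force: 58.7
```

```bash
python3 - <<'E'
from h import *
np.set_printoptions(precision=4,suppress=True)
for i in range(4):
    o=bot.get_obs();print(o['eef_pos'],o['tool_rot'],o['joint_pos'],o['ft_force'],o['grip_width']);t=shot('scene')
print(o['ft_torque'],o['tau'])
E
```

```text
[ 0.5805 -0.288   0.0709] [ 0.4402  0.8979 -0.      0.0024] [-0.4605  0.6294  0.1777  1.1143 -0.      0.4513] [-0.0338  0.2104  6.2331] 0.017599633015175097
[ 0.5805 -0.288   0.0709] [ 0.4403  0.8979 -0.      0.0024] [-0.4605  0.6294  0.1778  1.1143 -0.      0.4513] [ 0.9456 -0.3066  6.049 ] 0.01725596406988372
[ 0.5805 -0.288   0.0709] [ 0.4403  0.8979 -0.      0.0024] [-0.4605  0.6294  0.1778  1.1143 -0.      0.4513] [-0.0056  0.2379  6.3822] 0.01733981580560929
[ 0.5805 -0.288   0.0709] [ 0.4403  0.8979 -0.      0.0024] [-0.4605  0.6294  0.1778  1.1143 -0.      0.4513] [-0.1832  0.0127  6.8955] 0.017177515379346944
[-0.0231  0.0743  0.0399] [  0.0864 -48.9556  21.3702  -0.1304   0.0167  -0.0016]
```

{"method": "step_arm", "body": {
  "targets": "-1 0 0 0.03 0 0 0;-1 0 0 0.06 0 0 0;-1 0 0 0.12 0 0 0;-1 0 0 0.2 0 0 0;-1 0 0 0.24 0 0 0;-1 0 0 0.24 0 0 0;-1 0 0 0.24 0 0 0"
}}

```text
clock: 4.32
eef_pos: [0.58, -0.2877, 0.1907]
tool_rot: [0.44, 0.898, -0.0, 0.002]
ft_force: [-0.1, -0.1, -0.1]
grip_width: 0.0171
grasp_force: 59.3
```

```bash
python3 - <<'E'
from h import *
np.set_printoptions(precision=4,suppress=True)
s=np.mean([shot('scene').astype(float) for _ in range(4)],0).astype(np.uint8)
o=bot.get_obs();print(o['eef_pos'],o['tool_rot'],o['ft_force'],o['grip_width'])
e=o['eef_pos']
p=proj('scene',e-[0,0,.061]);q=proj('scene',e);print(p,q)
np.save('s2.npy',s);x,y=int(p[0,0])-40,int(p[0,1])-45
c=cv2.resize(s[y:y+60,x:x+80],(800,600),interpolation=cv2.INTER_CUBIC);print(x,y)
cv2.imwrite('pics/l1.png',c[:,:,::-1])
E
```

```text
[ 0.5779 -0.2867  0.1862] [ 0.4402  0.8979 -0.     -0.0019] [ 0.2205 -0.8961 -0.9386] 0.017696908421963396
[[213.1916 337.6834]] [[208.0246 312.8549]]
173 292
```

View pics/l1.png

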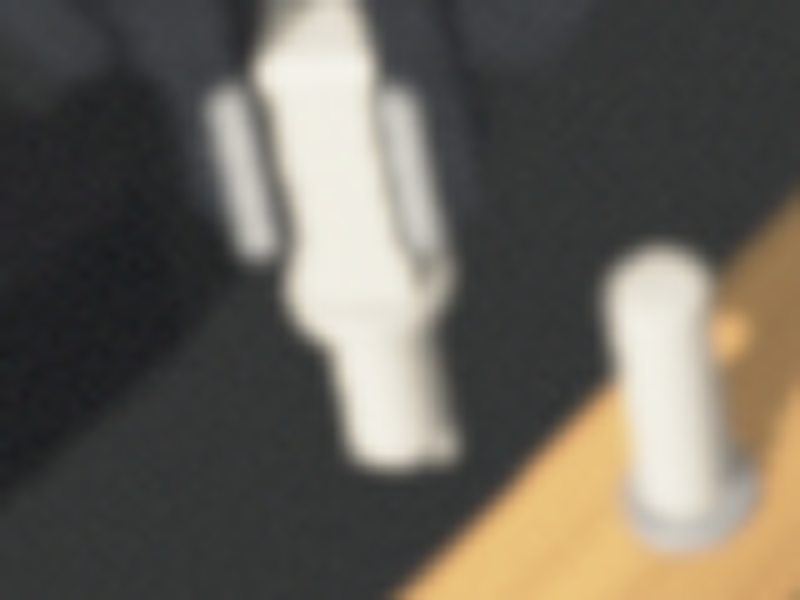

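The lifted view shows the blade's square corners at crop (350,462) and (456,462). It spans the full width across the view, so the blade lies along the finger-closing direction. Next I carry it over the controller and turn the wrist a quarter, so the offset along the pads shows sideways in the scene view.

{"method": "step_arm", "body": {
  "targets": "-1 0 0 0.07 0 0 0;-1 -0.063 0.833 0.07 0 0 -1;-1 -0.063 0.833 0.07 0 0 -1;-1 -0.063 0.833 0.07 0 0 -1;-1 -0.063 0.833 0.07 0 0 -1;-1 -0.063 0.833 0.07 0 0 -1;-1 -0.063 0.833 0.07 0 0 -1;-1 -0.063 0.833 0.07 0 0 -1;-1 -0.063 0.833 0.07 0 0 -1;-1 -0.063 0.833 0.07 0 0 -1"
}}

```text
clock: 5.35
eef_pos: [0.5501, 0.0792, 0.2218]
tool_rot: [0.75, 0.661, -0.001, -0.001]
ft_force: [1.2, 0.0, 0.3]
grip_width: 0.0173
grasp_force: 59.3
```

{"method": "step_arm", "body": {
  "targets": "-1 0 0.05 0 0 0 -1;-1 0 0.1 0 0 0 -1;-1 0 0.1 0 0 0 -1;-1 0 0.1 0 0 0 -1;-1 0 0.1 0 0 0 -1;-1 0 0.1 0 0 0 -1;-1 0 0.1 0 0 0 -1;-1 0 0.1 0 0 0 -1;-1 0 0.1 0 0 0 -1"
}}

```text
clock: 6.1
eef_pos: [0.5508, 0.1274, 0.2219]
tool_rot: [0.946, 0.324, -0.001, -0.0]
ft_force: [0.9, -0.5, -0.9]
grip_width: 0.0171
grasp_force: 59.3
```

```bash
python3 - <<'E'
from h import *
np.set_printoptions(precision=4,suppress=True)
s=np.mean([shot('scene').astype(float) for _ in range(4)],0).astype(np.uint8)
o=bot.get_obs();e=o['eef_pos'];q=o['tool_rot'];print(e,q,o['joint_pos'],2*np.arctan2(q[1],q[0])-np.pi/2)
print(proj('scene',[e-[0,0,.061],e-[0,0,.03],e,e+[0,0,.039],[.5465,.130,.065]]))
p=proj('scene',e-[0,0,.061]);np.save('s3.npy',s);x,y=int(p[0,0])-40,int(p[0,1])-40
c=cv2.resize(s[y:y+60,x:x+80],(800,600),interpolation=cv2.INTER_CUBIC);print(x,y)
cv2.imwrite('pics/l2.png',c[:,:,::-1])
E
```

```text
[0.5513 0.1274 0.2228] [ 0.9461  0.3238 -0.0003 -0.    ] [ 0.2271  0.3762  0.1714  1.3667 -0.      2.7092] -0.9112309247105072
[[334.8124 204.2276]
 [335.2635 192.4305]
 [335.7136 180.6041]
 [336.319  164.6002]
 [332.3973 237.2368]]
294 164
```

View pics/l2.png

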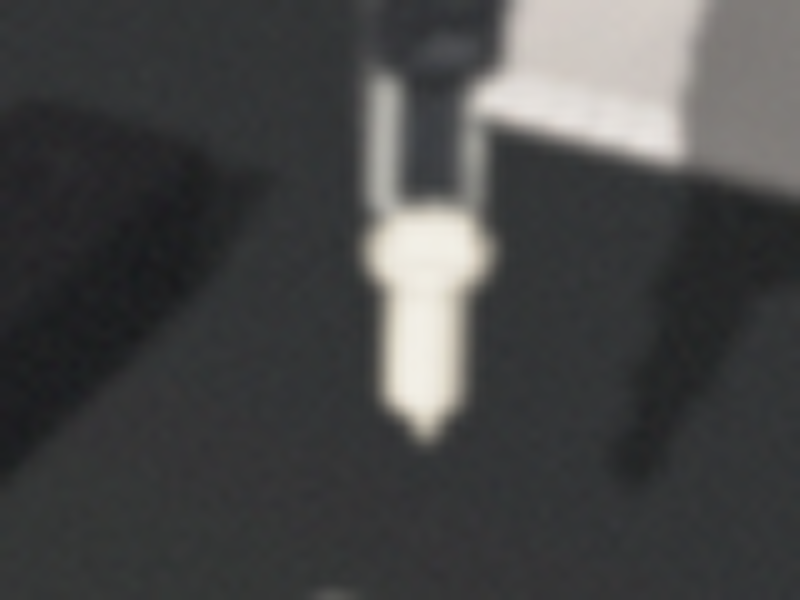

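The view shows the blade end-on and narrow at crop (427,440), hanging straight. Now I'll refine the slot angle and the screw centre numerically.

```bash
python3 - <<'E'
from h import *
np.set_printoptions(precision=4,suppress=True)
t=np.load('t.npy').astype(float);G=t.mean(2)
pts=[]
for r in range(242,249):
    a=G[r,302:312];x=np.arange(302,312)
    # local background line between x=304 and 309
    bg=np.interp(x,[304,309],[G[r,304],G[r,309]]);w=np.clip(bg-a,0,None);w[(x<304)|(x>309)]=0
    pts.append([(w*x).sum()/w.sum(),r]);
pts=np.array(pts);print(pts[:,0])
P=onz('top',pts,.062)
for k in (slice(0,7),slice(1,6)):
    c=np.polyfit(P[k,0],P[k,1],1);print('slot angle',np.arctan(c[0]))
# hub (white disc) centre via bright ellipse incl. brass: z of hub ring ~.052 
m=((G>125)).astype(np.uint8)[232:260,296:318]; 
# brass head centroid by saturation, filled
hs=cv2.cvtColor(t.astype(np.uint8)[225:265,285:330],cv2.COLOR_RGB2HSV)
b=((hs[...,1]>60)&(hs[...,0]>10)&(hs[...,0]<40)).astype(np.uint8)
cs,_=cv2.findContours(b,cv2.RETR_EXTERNAL,cv2.CHAIN_APPROX_NONE)
for c in cs:
    if len(c)>12:
        (x,y),r=cv2.minEnclosingCircle(c);print('head',x+285,y+225,r,onz('top',[x+285,y+225],.063), cv2.contourArea(c))
s=np.load('s.npy');hs=cv2.cvtColor(s[215:290,285:385],cv2.COLOR_RGB2HSV)
b=((hs[...,1]>110)&(hs[...,0]>12)&(hs[...,0]<35)&(hs[...,2]>90)).astype(np.uint8)
n,l,st,ce=cv2.connectedComponentsWithStats(b)
for i in range(1,n):
    if st[i][4]>8: print(st[i]+[285,215,0,0,0],ce[i]+[285,215])
print(proj('scene',[.546,.130,.065]), 'top proj',proj('top',[.546,.130,.065]))
# pointer, mark dirs
E
```

```text
[306.533  306.4958 306.5106 306.558  306.6438 306.7297 306.7534]
slot angle 0.07374075318783625
slot angle 0.08864380762731054
head 306.2857151031494 245.0 3.8466453552246094 [[0.5469 0.13   0.063 ]] 36.0
head 296.0 230.0 3.1623775959014893 [[0.5872 0.1591 0.063 ]] 18.0
[328 235  10   9  69] [332.0435 238.6232]
[350 241   8   5  33] [353.4848 243.0909]
[306 284  17   6  59] [313.6949 287.4237]
[[332.2214 237.1623]] top proj [[306.2475 245.2644]]
```

{"method": "step_arm", "body": {
  "targets": "-1 -0.012 0.004 -0.05 0 0 1;-1 -0.012 0.004 -0.1 0 0 1;-1 -0.012 0.004 -0.14 0 0 1;-1 -0.012 0.004 -0.16 0 0 1;-1 -0.012 0.004 -0.165 0 0 1;-1 -0.012 0.004 -0.165 0 0 1;-1 -0.012 0.004 -0.165 0 0 1"
}}

```text
clock: 6.88
eef_pos: [0.5451, 0.1294, 0.14]
tool_rot: [0.749, 0.663, -0.001, -0.0]
ft_force: [0.7, 0.1, -0.3]
grip_width: 0.0174
grasp_force: 59.3
```

{"method": "step_arm", "body": {
  "targets": "-1 0 0 0 0 0 0.31;-1 0 0 0 0 0 0.31;-1 0 0 0 0 0 0.31;-1 0 0 0 0 0 0.31"
}}

```text
clock: 7.22
eef_pos: [0.5455, 0.1294, 0.1407]
tool_rot: [0.666, 0.746, 0.0, 0.0]
ft_force: [-0.5, -0.0, -0.2]
grip_width: 0.0171
grasp_force: 59.3
```

```bash
python3 - <<'E'
from h import *
np.set_printoptions(precision=4,suppress=True)
s=np.mean([shot('scene').astype(float) for _ in range(4)],0).astype(np.uint8)
t=np.mean([shot('top').astype(float) for _ in range(2)],0).astype(np.uint8)
o=bot.get_obs();e=o['eef_pos'];q=o['tool_rot'];print(e,q,2*np.arctan2(q[1],q[0])-np.pi/2,o['ft_force'],o['ft_torque'])
x,y=302,210
for n,X in(('tip',e-[0,0,.061]),('tcp',e),('screw',[.5465,.130,.065])): u=proj('scene',X)[0];print(n,u,((u-[x,y])+.45)*10)
np.save('s4.npy',s)
c=cv2.resize(s[y:y+40,x:x+60],(600,400),interpolation=cv2.INTER_CUBIC)
cv2.imwrite('pics/l3.png',c[:,:,::-1])
E
```

```text
[0.5454 0.1295 0.1407] [0.6648 0.747  0.     0.    ] 0.11634812596712307 [-1.2076 -0.2462 -0.6423] [ 0.0148  0.0405 -0.0178]
tip [332.0809 232.2257] [305.3094 226.7574]
tcp [332.8512 210.763 ] [313.0116  12.1298]
screw [332.3973 237.2368] [308.4727 276.8684]
```

View pics/l3.png

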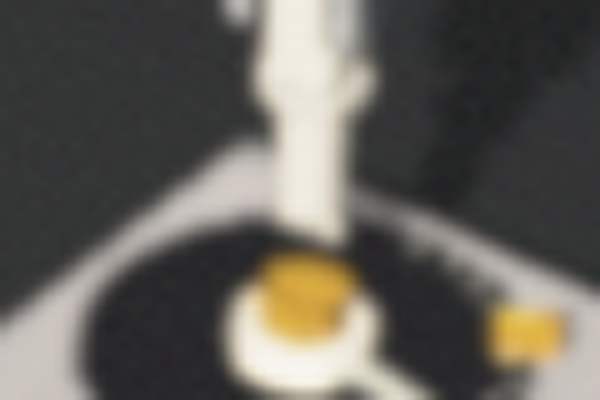

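The tip is at about crop (311,236) and the screw head top centre at about (309,283). The tip is over the screw to within roughly 1 mm, with about 15 mm of vertical gap. I'll feel downwards.

{"method": "step_arm", "body": {
  "targets": "-1 0 0.001 -0.015 0 0 0;-1 0 0.001 -0.025 0 0 0;-1 0 0.001 -0.03 0 0 0;-1 0 0.001 -0.034 0 0 0;-1 0 0.001 -0.034 0 0 0;-1 0 0.001 -0.034 0 0 0"
}}

```text
clock: 8.02
eef_pos: [0.5452, 0.13, 0.1256]
tool_rot: [0.665, 0.747, 0.0, 0.0]
ft_force: [-4.7, -0.9, 12.6]
grip_width: 0.0173
grasp_force: 61.1
```

{"method": "step_arm", "body": {
  "targets": "-1 0 0 0.001 0 0 0.05;-1 0 0 0.001 0 0 0.1;-1 0 0 0.001 0 0 0.15;-1 0 0 0.001 0 0 0.15"
}}

```text
clock: 8.35
eef_pos: [0.5463, 0.1302, 0.1257]
tool_rot: [0.619, 0.785, 0.001, 0.001]
ft_force: [-1.0, -0.0, 7.4]
grip_width: 0.0169
grasp_force: 60.5
```

{"method": "step_arm", "body": {
  "targets": "-1 0 0 0 0 0 -0.06;-1 0 0 0 0 0 -0.12;-1 0 0 0 0 0 -0.18;-1 0 0 0 0 0 -0.24;-1 0 0 0 0 0 -0.3;-1 0 0 0 0 0 -0.3"
}}

```text
clock: 8.85
eef_pos: [0.5466, 0.1304, 0.1257]
tool_rot: [0.708, 0.706, 0.002, 0.001]
ft_force: [-1.3, -0.2, 6.6]
grip_width: 0.0173
grasp_force: 60.4
```

{"method": "step_arm", "body": {
  "targets": "-1 0 0 0 0 0 0.06;-1 0 0 0 0 0 0.13;-1 0 0.001 0 0 0 0.13;-1 0 0.002 0 0 0 0.13;-1 0 0.003 0 0 0 0.13;-1 0 0.003 0 0 0 0.13"
}}

```text
clock: 9.35
eef_pos: [0.5468, 0.1308, 0.1257]
tool_rot: [0.671, 0.742, 0.001, 0.002]
ft_force: [0.1, -2.7, 8.1]
grip_width: 0.0171
grasp_force: 60.3
```

{"method": "step_arm", "body": {
  "targets": "-1 0 0.001 0.001 0 0 0;-1 0 0.002 0.001 0 0 0.05;-1 0 0.002 0.001 0 0 0.1;-1 0 0.002 0.001 0 0 0.15;-1 0 0.002 0.001 0 0 0.2;-1 0 0.002 0.001 0 0 0.2"
}}

```text
clock: 9.85
eef_pos: [0.5466, 0.1325, 0.1258]
tool_rot: [0.61, 0.793, 0.001, 0.001]
ft_force: [0.2, 0.2, 5.7]
grip_width: 0.0173
grasp_force: 60.1
```

{"method": "step_arm", "body": {
  "targets": "-1 0 0 -0.001 0 0 -0.06;-1 0 0 -0.001 0 0 -0.12;-1 0 0 -0.001 0 0 -0.18;-1 0 0 -0.001 0 0 -0.24;-1 0 0 -0.001 0 0 -0.3;-1 0 0 -0.001 0 0 -0.3"
}}

```text
clock: 10.35
eef_pos: [0.5467, 0.1328, 0.1257]
tool_rot: [0.7, 0.715, 0.002, 0.001]
ft_force: [0.6, -0.7, 8.3]
grip_width: 0.0172
grasp_force: 60.4
```

{"method": "step_arm", "body": {
  "targets": "-1 0 -0.001 0 0 0 0.13;-1 0 -0.003 0 0 0 0.13;-1 0 -0.005 0 0 0 0.13;-1 0 -0.006 0 0 0 0.13;-1 0 -0.007 0 0 0 0.13;-1 0 -0.008 0 0 0 0.13;-1 0 -0.009 0 0 0 0.13;-1 0 -0.01 0 0 0 0.13;-1 0 -0.011 0 0 0 0.13;-1 0 -0.011 0 0 0 0.13"
}}

```text
clock: 11.18
eef_pos: [0.5468, 0.129, 0.1257]
tool_rot: [0.661, 0.75, 0.003, -0.0]
ft_force: [-0.5, 2.9, 7.5]
grip_width: 0.0173
grasp_force: 60.2
```

{"method": "step_arm", "body": {
  "targets": "-1 0 -0.001 0 0 0 0;-1 0 -0.002 0 0 0 0;-1 0 -0.003 0 0 0 0;-1 0 -0.004 0 0 0 0;-1 0 -0.005 0 0 0 0;-1 0 -0.006 0 0 0 0;-1 0 -0.006 0 0 0 0"
}}

```text
clock: 11.77
eef_pos: [0.5458, 0.1243, 0.1244]
tool_rot: [0.661, 0.75, 0.0, 0.0]
ft_force: [-0.5, -0.5, -0.9]
grip_width: 0.0172
grasp_force: 59.5
```

```bash
python3 - <<'E'
from h import *
np.set_printoptions(precision=4,suppress=True)
s=np.mean([shot('scene').astype(float) for _ in range(4)],0).astype(np.uint8)
t=np.mean([shot('top').astype(float) for _ in range(2)],0).astype(np.uint8)
o=bot.get_obs();e=o['eef_pos'];print(e,o['ft_force'],o['ft_torque'])
np.save('s5.npy',s)
c=cv2.resize(s[200:260,296:376],(800,600),interpolation=cv2.INTER_CUBIC)
cv2.imwrite('pics/l4.png',c[:,:,::-1])
E
```

```text
[0.5449 0.1239 0.1236] [-0.7106 -0.2593 -0.0164] [ 0.1357  0.0919 -0.0016]
```

View pics/l4.png

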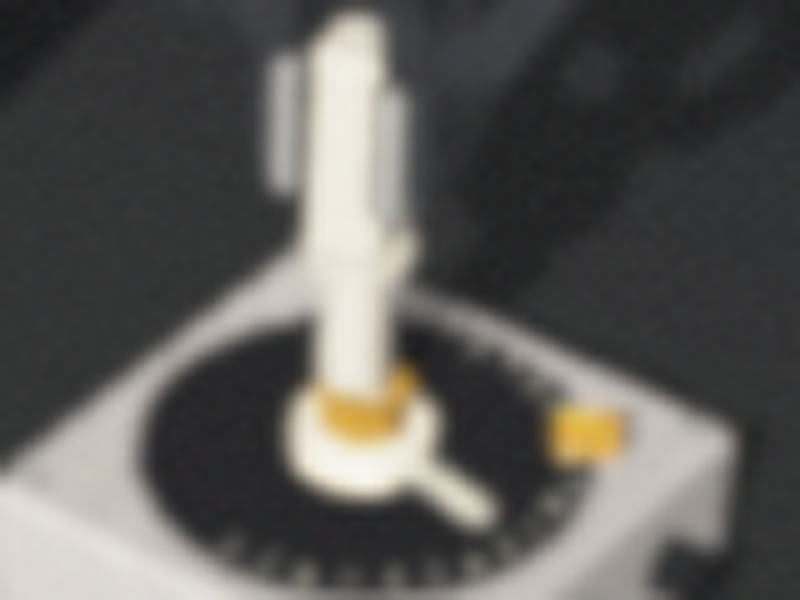

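The blade end meets the head: the shank bottom is at crop (356,390) and the head spans crop x 320–410. The pointer has not visibly moved. I'll test whether the blade is in the slot by easing down.

{"method": "step_arm", "body": {
  "targets": "-1 0 0 -0.002 0 0 0;-1 0 0 -0.004 0 0 0;-1 0 0 -0.004 0 0 0"
}}

```text
clock: 12.32
eef_pos: [0.5453, 0.124, 0.1218]
tool_rot: [0.662, 0.75, -0.0, -0.0]
ft_force: [-1.2, 0.4, -0.4]
grip_width: 0.0171
grasp_force: 59.4
```

{"method": "step_arm", "body": {
  "targets": "-1 0 0.002 0 0 0 0;-1 0 0.004 0 0 0 0;-1 0 0.005 0 0 0 0;-1 0 0.005 0 0 0 0"
}}

```text
clock: 12.65
eef_pos: [0.5453, 0.1258, 0.122]
tool_rot: [0.662, 0.75, -0.001, 0.001]
ft_force: [-0.1, -2.8, -0.3]
grip_width: 0.0173
grasp_force: 59.3
```

{"method": "step_arm", "body": {
  "targets": "-1 0 -0.004 0 0 0 0;-1 0 -0.007 0 0 0 0;-1 0 -0.01 0 0 0 0;-1 0 -0.01 0 0 0 0"
}}

```text
clock: 12.98
eef_pos: [0.5455, 0.123, 0.1223]
tool_rot: [0.661, 0.75, 0.002, -0.001]
ft_force: [-0.7, 3.9, -1.7]
grip_width: 0.0171
grasp_force: 59.1
```

The blade is in the slot: it is blocked both ways in y within about 2 mm of free play, with no load along z. Now I measure how far to turn, from the starting pictures.

```bash
cat > ang.py <<'E'
from h import *
from scipy.ndimage import map_coordinates as mc
np.set_printoptions(precision=4,suppress=True)
def polar(n,im,S,z,r0,r1,f):
    a=np.linspace(-.6,1.3,381);r=np.linspace(r0,r1,20)
    A,R=np.meshgrid(a,r);uv=proj(n,np.c_[S[0]+(R*np.cos(A)).ravel(),S[1]+(R*np.sin(A)).ravel(),np.full(A.size,z)])
    v=mc(f(im.astype(float)),[uv[:,1],uv[:,0]],order=1).reshape(A.shape).mean(0)
    return a,v
def peak(a,v,w=.22):
    i=v.argmax();k=abs(a-a[i])<w;b=v[k]-max(v[k][0],v[k][-1]);b=np.clip(b,0,None);b[b<.3*b.max()]=0
    return (a[k]*b).sum()/b.sum(),v.max()
white=lambda im:im.min(2)
brass=lambda im:im[...,0]-im[...,2]
def measure(n,im,S,r0=.026,r1=.038):
    return peak(*polar(n,im,S,.0515,r0,r1,white)),peak(*polar(n,im,S,.055,.049,.059,brass))
E
python3 - <<'E'
from ang import *
s=np.load('s.npy');t=np.load('t.npy');s5=np.load('s5.npy')
print('hub z.0515',onz('top',[307.4,245.6],.0515),'head',onz('top',[306.6,245.0],.065))
for S in([.5465,.130],[.5448,.1275],[.546,.129]):
    print(S,'top',measure('top',t,S),'scene',measure('scene',s,S),'s5',measure('scene',s5,S)[0])
E
```

```text
hub z.0515 [[0.5466 0.1272 0.0515]] head [[0.5467 0.1291 0.065 ]]
[0.5465, 0.13] top ((np.float64(-0.2541986417903129), np.float64(171.88554656340153)), (np.float64(0.6411820469049068), np.float64(84.80032530483305))) scene ((np.float64(-0.3417260969166638), np.float64(199.40905000026456)), (np.float64(0.44407201961867204), np.float64(148.21635503189924))) s5 (np.float64(-0.3420286826481504), np.float64(188.2650687452275))
[0.5448, 0.1275] top ((np.float64(-0.16394250899186874), np.float64(171.2930615485618)), (np.float64(0.6582110284993625), np.float64(89.35008758125245))) scene ((np.float64(-0.253404901054137), np.float64(199.05960767568018)), (np.float64(0.473682484056035), np.float64(149.37412780094468))) s5 (np.float64(-0.25292621195794945), np.float64(187.97458416370915))
[0.546, 0.129] top ((np.float64(-0.21967519627461138), np.float64(171.762983053015)), (np.float64(0.6505320522766663), np.float64(87.62708672327534))) scene ((np.float64(-0.3071893649718175), np.float64(199.35189791002549)), (np.float64(0.4568860735969156), np.float64(150.13975574697113))) s5 (np.float64(-0.30755799674857154), np.float64(188.22484940390027))
```

{"method": "step_arm", "body": {
  "targets": "-1 0 0.006 0 0 0 0;-1 0.0005 0.006 0 0 0 0.1;-1 0.001 0.006 0 0 0 0.2;-1 0.0015 0.0065 0 0 0 0.3;-1 0.002 0.007 0 0 0 0.4;-1 0.0026 0.007 0 0 0 0.476;-1 0.0026 0.007 0 0 0 0.476"
}}

```text
clock: 13.57
eef_pos: [0.5465, 0.1247, 0.1222]
tool_rot: [0.51, 0.86, -0.001, 0.0]
ft_force: [-1.4, 1.4, -0.1]
grip_width: 0.0169
grasp_force: 59.3
```

```bash
cat > now.py <<'E'
from ang import *
o=bot.get_obs();q=o['tool_rot'];psi=2*np.arctan2(q[1],q[0])-np.pi/2
print('eef',o['eef_pos'],'psi',round(psi,4),'F',o['ft_force'],'T',o['ft_torque'])
S=[.5463,.1283]
s=np.mean([shot('scene').astype(float) for _ in range(3)],0);t=np.mean([shot('top').astype(float) for _ in range(2)],0)
f=lambda m:[tuple(round(float(y),3) for y in x) for x in m]
print('scene',f(measure('scene',s,S)),'top',f(measure('top',t,S)))
E
python3 now.py
```

```text
eef [0.5465 0.1247 0.1222] psi 0.4996 F [-1.3583  1.4059 -0.1342] T [ 0.2057  0.2688 -0.0628]
scene [(-0.175, 190.645), (0.472, 147.765)] top [(nan, 192.49), (-0.057, 20.331)]ang.py:11: RuntimeWarning: invalid value encountered in scalar divide
  return (a[k]*b).sum()/b.sum(),v.max()
```

{"method": "step_arm", "body": {
  "targets": "-1 0 0.001 0 0 0 0.1;-1 0 0.002 0 0 0 0.2;-1 0 0.0025 0 0 0 0.3;-1 0.0005 0.003 0 0 0 0.4;-1 0.001 0.0035 0 0 0 0.5;-1 0.0015 0.004 0 0 0 0.6;-1 0.0017 0.0041 0 0 0 0.637;-1 0.0017 0.0041 0 0 0 0.637"
}}

```text
clock: 14.48
eef_pos: [0.5481, 0.1254, 0.1223]
tool_rot: [0.283, 0.959, -0.002, 0.001]
ft_force: [0.7, -3.8, 0.0]
grip_width: 0.0171
grasp_force: 59.3
```

```bash
python3 now.py 2>/dev/null
```

```text
eef [0.5481 0.1254 0.1223] psi 0.9979 F [ 0.6586 -3.7727  0.0029] T [-1.1171 -0.1584 -0.0816]
scene [(0.28, 190.613), (0.473, 147.143)] top [(nan, 192.802), (0.003, 20.314)]
```

{"method": "step_arm", "body": {
  "targets": "-1 0.0006 -0.003 0 0 0 0.06;-1 0.0009 -0.0025 0 0 0 0.13;-1 0.0011 -0.002 0 0 0 0.2;-1 0.0013 -0.0017 0 0 0 0.257;-1 0.0013 -0.0017 0 0 0 0.257;-1 0.0013 -0.0017 0 0 0 0.257"
}}

```text
clock: 15.23
eef_pos: [0.5487, 0.1256, 0.1223]
tool_rot: [0.185, 0.983, -0.0, 0.001]
ft_force: [0.9, -3.5, 0.1]
grip_width: 0.017
grasp_force: 59.3
```

```bash
python3 - 2>/dev/null <<'E'
from ang import *
o=bot.get_obs();q=o['tool_rot'];print(o['eef_pos'],2*np.arctan2(q[1],q[0])-np.pi/2,o['ft_force'],o['ft_torque'])
s6=np.mean([shot('scene').astype(float) for _ in range(4)],0).astype(np.uint8);np.save('s6.npy',s6)
s=np.load('s.npy');t=np.load('t.npy')
for S in([.5463,.1283],[.548,.127],[.548,.128],[.549,.126]):
  print(S,'start',peak(*polar('scene',s,S,.0515,.026,.038,white))[0],'now',peak(*polar('scene',s6,S,.0515,.026,.038,white))[0],'top start',measure('top',t,S)[0][0],measure('top',t,S)[1][0])
# tab pixels in scene: top face vs side
c=s6[234:254,342:366];print(c[...,0].astype(int)-c[...,2]);
for S in([.5463,.1283],[.548,.127]): print(proj('scene',[[S[0]+r*np.cos(.653),S[1]+r*np.sin(.653),.055] for r in(.046,.062)]))
E
```

```text
[0.5487 0.1256 0.1223] 1.1988801595629668 [ 0.8906 -3.5458  0.0922] [-1.258  -0.4043 -0.0309]
[0.5463, 0.1283] start -0.28806084567991874 now 0.47654351722853255 top start -0.200117825620804 0.6638089150658671
[0.548, 0.127] start -0.26385921702014536 now 0.5409179720964116 top start -0.1724638940229246 0.7033743074940171
[0.548, 0.128] start -0.2947872251486259 now 0.5154910880514144 top start -0.20294604784599593 0.688623456131562
[0.549, 0.126] start -0.24375474719372903 now 0.5840739317118779 top start -0.1479755347660802 0.7303453349230481
[[  4   7   6   7   8   9  10  10   6   5   2   0  -1  -2  -2  -1  -1  -1
   -2  -2  -1  -2  -1  -3]
 [  3   4   4   4   7   8  10   9   8   9   6   4   2   1  -2  -1  -1  -1
   -1   1  -2   0   0  -1]
 [  1   0  -3   1   7   7   8   9  11  10   9   9   7   5   4   2   1  -2
   -1  -1  -2  -2  -1   0]
 [ -1  -1   0  -1   2   3   5   6   8  10  10  11   9   8   7   6   4   2
   -2  -1  -1  -2  -1   0]
 [ -1  -1  -3  -2  -2   2   4   7   6   7   9  10  10  11  11  11   7   8
    4   3   2   0  -1  -1]
 [ -2  -2  -2  -1  -4   1   2   4   7  11  1
[... 857 characters left out ...]
11  11]
 [  0  -4  -2  -3  -2  -2  -2   0   1   2   7   5   7   9   9  11  10  10
   11  12  11  10  10  11]
 [ -2  -1  -2  -1  -4  -1  -3   0   5   7   7   6   7  11  10  11  11  10
   11  12  10   9   9   9]
 [ -3  -2  -2   0  -1  -2   0   1   7   9   5   5  10  11  11  10  11  11
   12  11  10   8   9   9]
 [  0  -2  -1  -1  -4  -1   2   2   5   7   6   6  10  10  11  12  11  11
   11  10   8   8   9   9]
 [ -2  -3  -1  -1   0   0   2   2   2   3   5  10  11  12  11  12  12  11
    9   9   9   7   7   9]
 [ -2  -1   0   0   3   4   1   2   4   5   9  11  11  12  12  12  12  10
   10   8   7   6   6   6]]
[[351.0106 240.4995]
 [357.6644 240.3649]]
[[351.3326 241.0264]
 [357.9957 240.8911]]
```

{"method": "step_arm", "body": {
  "targets": "-1 0.001 -0.0024 0 0 0 0.04;-1 0.001 -0.0024 0 0 0 0.08;-1 0.001 -0.0024 0 0 0 0.095;-1 0.001 -0.0024 0 0 0 0.095;-1 0.001 -0.0024 0 0 0 0.095"
}}

```text
clock: 15.85
eef_pos: [0.5489, 0.1254, 0.1223]
tool_rot: [0.147, 0.989, 0.0, 0.0]
ft_force: [0.8, -2.3, -0.2]
grip_width: 0.0175
grasp_force: 59.3
```

```bash
python3 - 2>/dev/null <<'E'
from ang import *
o=bot.get_obs();q=o['tool_rot'];print(o['eef_pos'],2*np.arctan2(q[1],q[0])-np.pi/2,o['ft_force'],o['ft_torque'])
s6=np.mean([shot('scene').astype(float) for _ in range(4)],0).astype(np.uint8);np.save('s7.npy',s6)
S=[.548,.127]
a,v=polar('scene',s6,S,.0515,.026,.038,white);print(peak(a,v))
# tab top-edge estimate: brass rows centre
a,v=polar('scene',s6,S,.055,.049,.059,brass);k=v>.5*v.max();print('tab half-max span',a[k][0],a[k][-1])
E
```

```text
[0.5489 0.1254 0.1223] 1.2749684847810885 [ 0.7917 -2.3476 -0.1596] [-0.5692 -0.4367 -0.0924]
(np.float64(0.6204739187705601), np.float64(192.66760151463257))
tab half-max span 0.33000000000000007 0.6849999999999999
```

{"method": "step_arm", "body": {
  "targets": "-1 0 -0.001 0 0 0 -0.06;-1 0 -0.001 0 0 0 -0.12;-1 0 -0.001 0 0 0 -0.12;-1 0 -0.001 0.01 0 0 -0.12;-1 0 -0.001 0.02 0 0 -0.12;-1 0 -0.001 0.06 0 0 -0.12;-1 0 -0.001 0.12 0 0 -0.12;-1 0 -0.001 0.18 0 0 -0.12;-1 0 -0.001 0.2 0 0 -0.12"
}}

```text
clock: 16.8
eef_pos: [0.5503, 0.1255, 0.2275]
tool_rot: [0.193, 0.981, 0.002, 0.003]
ft_force: [0.2, 0.7, 1.3]
grip_width: 0.0172
grasp_force: 59.3
```

{"method": "step_arm", "body": {
  "targets": "-1 0.06 -0.2 0 0 0 -0.65;-1 0.06 -0.4 0 0 0 -0.65;-1 0.06 -0.4 0 0 0 -0.65;-1 0.06 -0.4 0 0 0 -0.65;-1 0.06 -0.4 0 0 0 -0.65;-1 0.06 -0.4 0 0 0 -0.65"
}}

```text
clock: 17.3
eef_pos: [0.5787, -0.0816, 0.2218]
tool_rot: [0.438, 0.899, -0.001, 0.0]
ft_force: [-0.3, 1.4, -0.7]
grip_width: 0.0173
grasp_force: 59.4
```

```bash
python3 - 2>/dev/null <<'E'
from ang import *
o=bot.get_obs();q=o['tool_rot'];print(o['eef_pos'],2*np.arctan2(q[1],q[0])-np.pi/2,o['ft_force'],o['joint_pos'])
s=np.mean([shot('scene').astype(float) for _ in range(4)],0).astype(np.uint8);t=np.mean([shot('top').astype(float) for _ in range(4)],0).astype(np.uint8)
np.save('s8.npy',s);np.save('t8.npy',t)
for S in([.5463,.1283],[.548,.127],[.5465,.130],[.545,.1275]): print(S,'top',measure('top',t,S),'scene ptr',measure('scene',s,S)[0])
E
```

```text
[ 0.5787 -0.0816  0.2218] 0.6634436468495983 [-0.2702  1.3589 -0.6914] [-0.1391  0.414   0.2251  1.3819 -0.002   0.7682]
[0.5463, 0.1283] top ((np.float64(0.6727504613641917), np.float64(168.84723014135062)), (np.float64(0.6638267506782061), np.float64(87.56944261199257))) scene ptr (np.float64(0.5558557465344028), np.float64(199.68951056101278))
[0.548, 0.127] top ((np.float64(0.738853038137137), np.float64(168.24534092975776)), (np.float64(0.7033818424071066), np.float64(86.66941309185104))) scene ptr (np.float64(0.6216548899537091), np.float64(199.93478940814651))
[0.5465, 0.13] top ((np.float64(0.6336368486005232), np.float64(167.9266344729567)), (np.float64(0.6411976843157082), np.float64(84.55975552800791))) scene ptr (np.float64(0.5162950001250424), np.float64(199.01019717863775))
[0.545, 0.1275] top ((np.float64(0.6675905001761018), np.float64(169.21938916365815)), (np.float64(0.6606544117441956), np.float64(88.3810697084358))) scene ptr (np.float64(0.5512645412111344), np.float64(199.96444482868262))
```

{"method": "step_arm", "body": {
  "targets": "-1 0.004 -0.1 0 0 0 0;-1 0.004 -0.2 0 0 0 0;-1 0.004 -0.3 0 0 0 0;-1 0.004 -0.39 0 0 0 0;-1 0.004 -0.413 0 0 0 0;-1 0.004 -0.413 -0.05 0 0 0;-1 0.004 -0.413 -0.1 0 0 0;-1 0.004 -0.413 -0.15 0 0 0;-1 0.004 -0.413 -0.18 0 0 0;-1 0.004 -0.413 -0.18 0 0 0"
}}

```text
clock: 18.53
eef_pos: [0.5784, -0.2798, 0.1275]
tool_rot: [0.434, 0.901, 0.0, -0.004]
ft_force: [-1.3, 0.3, -1.0]
grip_width: 0.0173
grasp_force: 59.4
```

{"method": "step_arm", "body": {
  "targets": "-1 0 0 0 0 0 0"
}}

```text
clock: 18.62
eef_pos: [0.5805, -0.2808, 0.1314]
tool_rot: [0.434, 0.901, 0.0, -0.001]
ft_force: [0.2, 0.3, 0.6]
grip_width: 0.0172
grasp_force: 59.4
```

{"method": "step_arm", "body": {
  "targets": "-1 0 -0.0144 0 0 0 -0.015;-1 0 -0.0144 0 0 0 -0.015;-1 0 -0.0144 0 0 0 -0.015;-1 0 -0.0144 -0.02 0 0 -0.015;-1 0 -0.0144 -0.03 0 0 -0.015;-1 0 -0.0144 -0.03 0 0 -0.015;-1 0 -0.0144 -0.03 0 0 -0.015"
}}

```text
clock: 19.2
eef_pos: [0.5801, -0.2888, 0.1162]
tool_rot: [0.44, 0.898, 0.0, -0.001]
ft_force: [-0.4, -0.5, -0.3]
grip_width: 0.017
grasp_force: 59.4
```

```bash
python3 - <<'E'
from h import *
np.set_printoptions(precision=4,suppress=True)
s=np.mean([shot('scene').astype(float) for _ in range(4)],0).astype(np.uint8)
e=bot.get_obs()['eef_pos'];print(e);u=proj('scene',e-[0,0,.061])[0];x,y=int(u[0])-40,int(u[1])-35;print(x,y,(u-[x,y]+.45)*10)
cv2.imwrite('pics/r1.png',cv2.resize(s[y:y+60,x:x+80],(800,600),interpolation=cv2.INTER_CUBIC)[:,:,::-1])
E
```

```text
[ 0.5809 -0.2892  0.1174]
178 329 [411.6394 359.708 ]
```

View pics/r1.png

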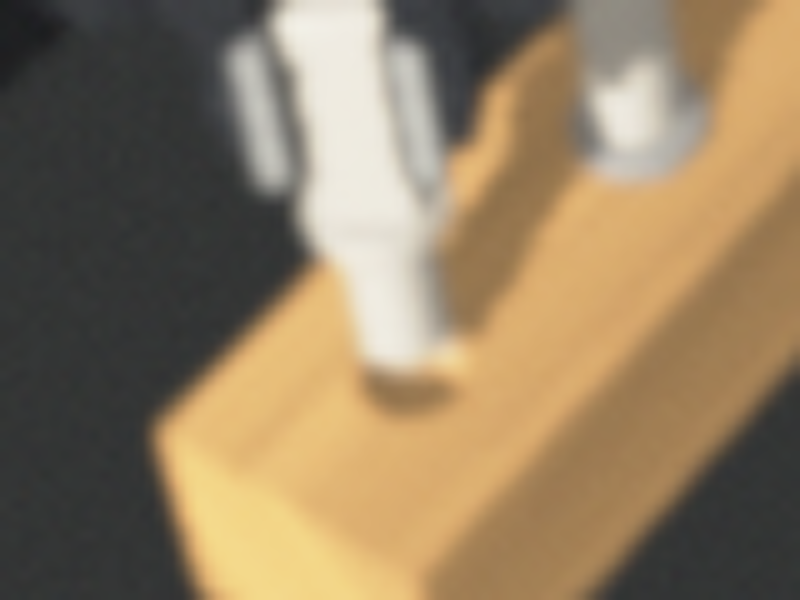

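The view shows the blade end at about crop (402,366) over the front-left of the hole, whose centre is at about (414,381) on the stand top. It needs about 2 mm in +y before I lower it by feel.

{"method": "step_arm", "body": {
  "targets": "-1 0 0.004 0 0 0 0;-1 0 0.004 0 0 0 0;-1 0 0.004 -0.01 0 0 0;-1 0 0.004 -0.02 0 0 0;-1 0 0.004 -0.03 0 0 0;-1 0 0.004 -0.03 0 0 0"
}}

```text
clock: 19.9
eef_pos: [0.5799, -0.287, 0.1004]
tool_rot: [0.44, 0.898, -0.0, -0.001]
ft_force: [-0.5, -0.5, -1.5]
grip_width: 0.0173
grasp_force: 59.4
```

{"method": "step_arm", "body": {
  "targets": "-1 0 0 -0.015 0 0 0;-1 0 0 -0.03 0 0 0;-1 0 0 -0.045 0 0 0;-1 0 0 -0.045 0 0 0;-1 0 0 -0.045 0 0 0"
}}

```text
clock: 20.32
eef_pos: [0.5802, -0.287, 0.0786]
tool_rot: [0.44, 0.898, -0.0, -0.001]
ft_force: [-0.1, 0.1, -0.7]
grip_width: 0.0172
grasp_force: 59.5
```

{"method": "step_arm", "body": {
  "targets": "-1 0 0 -0.008 0 0 0;-1 0 0 -0.014 0 0 0;-1 0 0 -0.017 0 0 0;-1 0 0 -0.017 0 0 0;-1 0 0 -0.017 0 0 0"
}}

```text
clock: 20.73
eef_pos: [0.5807, -0.2871, 0.0712]
tool_rot: [0.44, 0.898, 0.0, -0.0]
ft_force: [-0.3, -0.3, 0.2]
grip_width: 0.0173
grasp_force: 59.6
```

{"method": "step_arm", "body": {
  "targets": "-1 0 0 -0.002 0 0 0;-1 0 0 -0.003 0 0 0;-1 0 0 -0.003 0 0 0"
}}

```text
clock: 20.98
eef_pos: [0.5809, -0.2873, 0.071]
tool_rot: [0.44, 0.898, 0.0, 0.0]
ft_force: [-2.3, 1.8, 5.7]
grip_width: 0.0173
grasp_force: 60.2
```

{"method": "step_arm", "body": {
  "targets": "0.2 0 0 0 0 0 0;0.2 0 0 0 0 0 0;0.2 0 0 0 0 0 0;0.2 0 0 0 0 0 0;0.2 0 0 0 0 0 0;0.2 0 0 0 0 0 0"
}}

```text
clock: 21.48
eef_pos: [0.5807, -0.2871, 0.0695]
tool_rot: [0.44, 0.898, 0.0, -0.0]
ft_force: [-0.4, 0.1, 0.1]
grip_width: 0.051
grasp_force: 0.0
```

{"method": "step_arm", "body": {
  "targets": "0.2 0 0 0.02 0 0 0;0.2 0 0 0.06 0 0 0;0.2 0 0 0.12 0 0 0;0.2 0 0 0.2 0 0 0;0.2 0 0 0.28 0 0 0;0.2 -0.3 -0.2 0.32 0 0 0;0.2 -0.4 -0.3 0.32 0 0 0;0.2 -0.4 -0.3 0.32 0 0 0;0.2 -0.4 -0.3 0.32 0 0 0;0.2 -0.4 -0.3 0.32 0 0 0"
}}

```text
clock: 22.32
eef_pos: [0.413, -0.4121, 0.2279]
tool_rot: [0.44, 0.898, -0.0, 0.001]
ft_force: [0.2, -0.2, 0.1]
grip_width: 0.0514
grasp_force: 0.0
```

```bash
python3 - 2>/dev/null <<'E'
from ang import *
o=bot.get_obs();print(o['clock'],o['eef_pos'],o['joint_vel'],o['grip_width'])
s=np.mean([shot('scene').astype(float) for _ in range(4)],0).astype(np.uint8);t=np.mean([shot('top').astype(float) for _ in range(4)],0).astype(np.uint8)
s0=np.load('s.npy')
m=measure('top',t,[.5463,.1283]);print('ptr,mark',m)
# handle silhouettes: white mask in scene stand area before/after
for im in(s0,s):
    b=(im[332:375,205:232].min(2)>170).astype(np.uint8);n,l,st,ce=cv2.connectedComponentsWithStats(b);i=1+st[1:,4].argmax();print('handle',st[i]+[205,332,0,0,0],ce[i]+[205,332])
for nm,a,b in(('scene',s0,s),('top',np.load('t.npy'),t)):
    d=(cv2.absdiff(a,b).max(2)>45).astype(np.uint8);n,l,st,ce=cv2.connectedComponentsWithStats(d)
    print(nm,[st[i].tolist() for i in range(1,n) if st[i][4]>12])
E
```

```text
22.3167 [ 0.413  -0.4121  0.2279] [-0.8461 -0.1747 -0.1738 -0.006  -0.0027 -0.8293] 0.05137768425590725
ptr,mark ((np.float64(0.6726217166038421), np.float64(166.6682075180206)), (np.float64(0.663501066242599), np.float64(86.76907150768393)))
handle [209 341  16  31 325] [215.9046 356.0985]
handle [210 341  15  31 321] [216.7072 355.7695]
scene [[0, 0, 61, 223, 5925], [15, 0, 42, 41, 692], [78, 0, 65, 121, 2892], [144, 0, 8, 2, 13], [145, 2, 25, 72, 465], [134, 75, 47, 79, 1473], [248, 87, 32, 11, 221], [34, 89, 5, 4, 13], [273, 91, 30, 47, 778], [235, 98, 25, 28, 361], [178, 112, 3, 10, 22], [102, 115, 75, 123, 3008], [139, 125, 4, 9, 16], [183, 137, 2, 9, 15], [142, 139, 39, 25, 348], [90, 144, 21, 14, 85], [78, 241, 13, 9, 73], [339, 241, 12, 5, 45], [10, 243, 11, 10, 65], [337, 246, 9, 7, 41], [40, 282, 13, 18, 116], [77, 282, 13, 17, 128], [208, 347, 3, 8, 16]]
top [[307, 230, 6, 10, 38], [297, 233, 7, 8, 33], [524, 268, 97, 45, 2290], [383, 282, 257, 198, 21697], [567, 304, 18, 16, 125], [75, 415, 49, 58, 1125], [326, 414, 29, 17, 178], [362, 414, 23, 10, 153], [584, 414, 56, 66, 1610], [311, 431, 10, 12, 78], [398, 438, 18, 13, 129], [295, 449, 18, 29, 287], [39, 478, 7, 2, 14]]
```

The handle silhouette is back at its original height, and nothing else in the scene has changed except the pointer. The pointer and mark agree within 0.01 rad. I'll let the arm settle and hand in.

{"method": "step_arm", "body": {
  "targets": "0.2 0 0 0 0 0 0;0.2 0 0 0 0 0 0;0.2 0 0 0 0 0 0"
}}

```text
clock: 22.97
eef_pos: [0.4151, -0.4107, 0.2263]
tool_rot: [0.44, 0.898, 0.0, -0.0]
ft_force: [0.3, -0.0, 0.4]
grip_width: 0.0516
grasp_force: 0.0
```

```bash
python3 -c "
from workcell import bot
print(bot.job_done())"
```

```text
the job is handed in; nothing more can be done
None
```

The job is handed in at about 23 s, verdict not reported: the pointer is within about 0.01 rad of the set-point tab by the top camera, the highest downward force I read on the screw was 12.6 N, the tuning tool is back fully down in its hole, and nothing else appears to have moved in before-and-after pictures.

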